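Nudge the two polishing wheels into their recesses

ROBOT

A 6-joint arm with a two-finger parallel gripper is mounted at the origin on a cart in front of the work surface, level with it; the furniture and walls round the work are solid. World frame = base frame: x ahead of the robot, y to its left, z up, the work surface at z = 0. Lengths are in m, angles in rad, forces in N, time in s.
With the tool pointing down it reaches from about 0.4 to 0.825 m from the base axis. Payload 7 kg.
Tool frame: the origin (TCP) lies at the very end of the fingers, on their centre line; the grasp point (between the pads) lies 19 mm behind it; z points along the fingers, y is the line along which they close (so a half turn about z gives the same grasp; the last joint's range is limited). The gripper opens to 85 mm and grips with 20 to 120 N. Pads are 22 mm wide; open, the fingers measure 114 mm over their backs; the gripper's body (76 mm by 85 mm) begins 54 mm behind the grasp point. The pads swing forward as they close: fully open they stand 13 mm farther back than shut.
Start: joints at [1.464, 0.359, 0.012, 0, -1.224, -0.288], TCP at [0.26, 0.623, 0.231] pointing down, gripper open.
Joint ranges: [-3.07, 3.07], [-1.43, 2.12], [-1.02, 1.25], [-3.03, 1.67], [-3.05, -0], [-3.03, 3.03]. Speed limits (rad/s): [2.39, 2.39, 3.01, 3.14, 3.14, 3.14].

INTERFACE

Orientations are given as a unit quaternion [w, x, y, z].
In Python, from cell import ctrl gives the robot as it stands.
- The arm moves only by the tool carry_out, never from a script. Its argument "rows" is one flat list of numbers, 5 for each row, row after row: the closure, from -1 (fully open) to 1 (shut), so that 0 is half open, then the shift along the tool's x, y, z scaled (see below), then the turn about the tool's z scaled (see below). In form: [grip, tx, ty, tz, yaw, grip, tx, ty, tz, yaw, ...]. A call has 1 to 10 rows; each row is the pose to reach, as a shift and turn from the pose commanded when the call began, along the tool's axes at that moment; what a row does not reach only later rows make up. The controller multiplies each number of a shift by 0.15 m and each number of a turn by pi/2 rad. A row lasts 1/12 s, in which the tool goes at most 41.7 mm and 7.16 degrees, less where a joint would pass 70% of its speed; a pose out of reach is approached as far as the arm can. A call with a number of a shift or a turn outside -1 to 1 is refused whole. A call with a gripper value outside its range is refused whole. The fingers move at their own pace and stop on an object; "grip_force" is the grip in N (left out, the last holds). Time passes only in rows, so rows that repeat a pose let the fingers close. It gives the time, the measured TCP pose, the force, the opening and the grip force at its end, in the units of the state.
- ctrl.observe(): the state, without advancing time (a new reading comes with each control period).
- ctrl.read_camera(name): name is "side" or "top" or "wrist"; returns the picture (400x640x3 uint8, red, green, blue); there is no depth.
- ctrl.camera_params(name): a dict with "vertical_fov" (degrees; the focal length in pixels is half the picture's height over the tangent of half this angle, whatever the lens; pixels are square), "cx", "cy" (the principal point, pixels), "extrinsics" (4x4, takes a point from camera to world coordinates). Camera axes: x right, y up, looking along -z (the intrinsics and any distortion apply to the point x, -y, -z); pixel columns grow to the right and rows downward; lengths in m; the calibration is good to about 2 mm. A picture is of the moment at which its call begins: read the wrist's pose just before it. camera_params takes no time and is no camera call; for the wrist camera it gives the pose at the moment of the call.
- ctrl.job_done(): hands the job in; it is judged then, once.
The state is a dict: "time": time; "qpos": joint angles; "qd": joint speeds; "effort": joint torques, N m; "tool_pos": TCP position; "tcp_rot": TCP orientation; "wrist_force": force on the tool from outside, world axes, zero at the start; "moment": the same for the moment, N m; "grip_width": opening from 0.0 (shut) to 1.0 (fully open); "finger_force": force on a finger pad.
Only numpy, scipy, OpenCV 4.12 (cv2) and the standard library are available. Lean on these libraries where they do the work, as an engineer would, in place of code of your own. Each camera call takes 0.05 s, during which the arm holds its last target. There are 200 camera calls.

TASK

Put the two loose wheels away in the wooden wheel board on which they lie: with the fingertips, push the wider, dished grinding wheel across the board until it drops into the larger recess, and the narrower, solid felt wheel until it drops into the smaller recess, in either order, both ending flat on the bottom of their recess. Only push or press them, never pick them up or lift them off the board, and leave the vial, the eye loupe and the hammer beside the board where they are.

Things in the scene. Friction and masses are not known exactly. Their poses are not given: they have to be found in the camera images.
- wheel_board: wooden storage board fixed to the bench, 202 (x) x 252 (y) x 20 mm with rounded dark edging, a flat, level top and two round recesses 7 mm deep with grey-lined bottoms near its far (+x) long edge. Origin: centre of its underside, on the bench top; x points away from the robot (turned by up to about 0.35 rad), y along its long side, to the left. The loose wheels start near its near (-x) long edge, one to the left and one to the right, in either arrangement.
- large_recess (a point): centre of the bottom of the larger recess: 49 mm in diameter, 7 mm deep, slightly chamfered mouth; the left-hand one, at (40, 60, 13) mm in the board's frame. It is meant for the grinding wheel; the felt wheel would also fall in and could not be pushed out.
- small_recess (a point): centre of the bottom of the smaller recess: 43.5 mm in diameter, 7 mm deep, slightly chamfered mouth; the right-hand one, at (40, -60, 13) mm in the board's frame. It is meant for the felt wheel; the grinding wheel is too wide for it.
- grinding_wheel: small grinding wheel, a round disc 45 mm in diameter and 12 mm thick with a dished top, about 30 g, lying loose and flat on the board. Origin: centre of its underside, z up. In its recess it stands 5 mm above the board.
- felt_wheel: solid pale felt polishing wheel, a hard round disc 40 mm in diameter and 12 mm thick with a flat top, about 12 g, lying loose and flat on the board. Origin: centre of its underside, z up. In its recess it stands 5 mm above the board.
- vial: white pin vial, 24 mm in diameter, 58 mm tall, standing loose on the bench to the left of the board; a bystander. Origin: centre of its underside.
- eye_loupe: black eye loupe, 38 mm in diameter, 32 mm tall, standing loose on the bench to the right of the board; a bystander. Origin: centre of its underside.
- hammer: small brass hammer, 56 x 170 x 20 mm, lying loose on the bench behind the board, roughly parallel to its long side; a bystander. Origin: centre of its underside.
Things that resemble listed ones, but are neither listed nor needed, are in the scene too. What is shaped like the felt_wheel but blue or green is not meant.

How it is judged:
At the end, for the whole second after the job is handed in: Both wheels rest still in their own recess (grinding wheel in the larger, felt wheel in the smaller): centre within 4 mm of the recess's centre, underside within 2 mm of its bottom, tilted by less than 0.08 rad (horizontal distance between grinding_wheel and large_recess below 0.004 m and z of grinding_wheel in the frame of large_recess below 0.002 m and angle between each of grinding_wheel, felt_wheel's own z axis and vertical below 0.08 rad and linear speed of each of grinding_wheel, felt_wheel below 0.01 m/s and horizontal distance between felt_wheel and small_recess below 0.004 m and z of felt_wheel in the frame of small_recess below 0.002 m); the robot touches nothing.
It fails at once if the grinding wheel is lifted (its underside more than 8 mm above the board's top) (z of grinding_wheel in the frame of wheel_board above 0.028 m).
It fails at once if the felt wheel is lifted (its underside more than 8 mm above the board's top) (z of felt_wheel in the frame of wheel_board above 0.028 m).
It fails at once if the vial is moved by more than 20 mm (distance of vial from where it was at the start of the episode above 0.02 m).
It fails at once if the eye loupe is moved by more than 20 mm (distance of eye_loupe from where it was at the start of the episode above 0.02 m).
It fails at once if the hammer is moved by more than 20 mm (distance of hammer from where it was at the start of the episode above 0.02 m).
It also fails if it takes over 53 s, if anything falls off the work surface, if the arm or the gripper's body presses on something with over 40 N, if the wrist force passes 120 N, or if a joint passes its speed limit or range.

## Working session

There is one attempt and no reset: what is moved stays moved. The work goes in short steps, Python scripts to look and compute and a tool call to move; the robot and the scene stay as the last step left them, time stands still between calls to the robot, and variables do not carry over. Pictures are saved under pics/ and viewed, at most 10 in all, crops included, and the job is handed in when it is done.

Besides the shell and the picture viewer there is one more tool, called in YAML: its name, and indented under it one key for each argument. carry_out: Moves the arm, as the interface text tells. Its arguments: {"type":"object","properties":{"rows":{"type":"array","items":{"type":"number"}},"grip_force":{"type":"number"}},"required":["rows"]}

```bash
ls; mkdir -p pics; python3 - <<'E'
from cell import ctrl
import cv2,numpy as np
for n in("top","side"):
    p=ctrl.camera_params(n);print(n,{k:(np.round(v,4).tolist() if not isinstance(v,str) else v) for k,v in p.items()})
    cv2.imwrite(f"pics/{n}0.png",ctrl.read_camera(n)[:,:,::-1])
s=ctrl.observe();print(s)
E
```

```text
pics
top {'vertical_fov': 46.6574, 'cx': 321.9217, 'cy': 201.8592, 'extrinsics': [[0.0576, 0.9769, -0.2057, 0.3502], [-0.9983, 0.056, -0.0138, 0.0467], [-0.0019, 0.2062, 0.9785, 0.9987], [0.0, 0.0, 0.0, 1.0]]}
side {'vertical_fov': 53.3775, 'cx': 315.0362, 'cy': 199.5909, 'extrinsics': [[-0.9992, -0.0332, 0.0232, 0.563], [0.0386, -0.6062, 0.7943, 0.8332], [-0.0123, 0.7946, 0.607, 0.6513], [0.0, 0.0, 0.0, 1.0]]}
{'time': 0.1, 'qpos': array([ 1.46408590e+00,  3.59317869e-01,  1.11755428e-02, -3.33844744e-04,
       -1.22410940e+00, -2.88100146e-01]), 'qd': array([-0.00074062, -0.00217196,  0.0017937 , -0.00032165, -0.00157376,
        0.00243991]), 'effort': array([-1.94866458e-03, -5.84764659e+01,  2.94106382e+01,  6.95454687e+00,
       -3.15637895e-03,  5.26411341e-06]), 'tool_pos': array([0.2594783 , 0.62267201, 0.23046204]), 'tcp_rot': array([ 7.38923315e-04,  9.80567349e-01, -1.96181347e-01, -9.03965940e-05]), 'wrist_force': array([-0.48161385,  0.45444801, -0.56457814]), 'moment': array([-0.00565489, -0.00594715, -0.01224296]), 'finger_force': 0.0, 'grip_width': 0.9980381654921772}
```

View pics/top0.png

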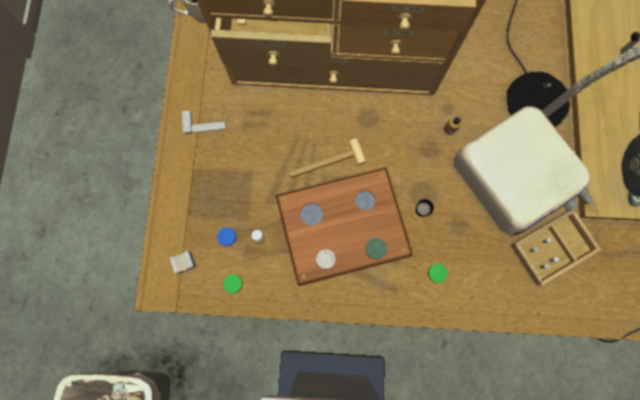

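View pics/side0.png

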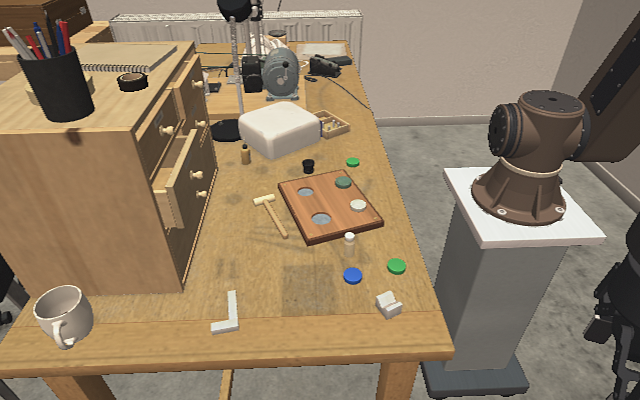

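The top view shows the board with the large recess at (312,214), the small recess at (365,200), a pale disc at (326,259) and a dark disc at (376,248). Blue and green discs lie on the bench at (227,237), (232,284) and (438,272). The two discs on the board are the candidates, and I'll confirm them in a crop along with the measurements.

```bash
cat > h.py <<'E'
from cell import ctrl
import cv2,numpy as np
def ray(p,uv):
    f=200/np.tan(np.radians(p["vertical_fov"])/2);E=np.array(p["extrinsics"])
    d=np.array([(uv[0]-p["cx"])/f,-(uv[1]-p["cy"])/f,-1.]);return E[:3,3],E[:3,:3]@d
def onz(p,uv,z):
    o,d=ray(p,uv);return o+d*(z-o[2])/d[2]
def proj(p,X):
    f=200/np.tan(np.radians(p["vertical_fov"])/2);E=np.array(p["extrinsics"])
    c=E[:3,:3].T@(np.array(X)-E[:3,3]);return p["cx"]-f*c[0]/c[2],p["cy"]+f*c[1]/c[2]
def tri(r1,r2):
    A=[];b=[]
    M=np.zeros((3,3));v=np.zeros(3)
    for o,d in(r1,r2):
        d=d/np.linalg.norm(d);P=np.eye(3)-np.outer(d,d);M+=P;v+=P@o
    return np.linalg.solve(M,v)
def totool(dw):
    """world shift -> tool-axis units; from measured rotation"""
    from scipy.spatial.transform import Rotation as R
    q=ctrl.observe()["tcp_rot"];return R.from_quat(np.r_[q[1:],q[0]]).inv().apply(dw)/.15
E
python3 - <<'E'
from h import *
t,s=ctrl.camera_params("top"),ctrl.camera_params("side")
T={"felt":(326,259),"grind":(376,248),"big":(312,214),"small":(365,200),"vial":(257,235),"loupe":(424,208),"hamhead":(358,151),"hamtail":(293,175)}
S={"felt":(358,205),"grind":(343,182),"big":(320.5,218),"small":(305.5,192)}
for k in T:print(k,onz(t,T[k],.03 if k in("felt","grind") else .015).round(3),tri(ray(t,T[k]),ray(s,S[k])).round(3) if k in S else "")
for uv in[(278,196),(386,169),(411,254),(299,284)]:print(onz(t,uv,.02).round(3))
a=cv2.imread("pics/top0.png")[150:300,260:440];b=cv2.imread("pics/side0.png")[150:260,250:400]
cv2.imwrite("pics/crop.png",np.hstack([cv2.resize(a,(400,333),interpolation=2),cv2.resize(b,(400,333),interpolation=2)]))
E
```

```text
felt [0.433 0.045 0.03 ] [0.432 0.045 0.027]
grind [ 0.462 -0.058  0.03 ] [ 0.461 -0.058  0.028]
big [0.529 0.08  0.015] [0.528 0.08  0.018]
small [ 0.566 -0.033  0.015] [ 0.564 -0.032  0.017]
vial [0.477 0.195 0.015] 
loupe [ 0.556 -0.16   0.015] 
hamhead [ 0.677 -0.013  0.015] 
hamtail [0.614 0.127 0.015] 
[0.563 0.156 0.02 ]
[ 0.637 -0.075  0.02 ]
[ 0.455 -0.133  0.02 ]
[0.379 0.098 0.02 ]
```

View pics/crop.png

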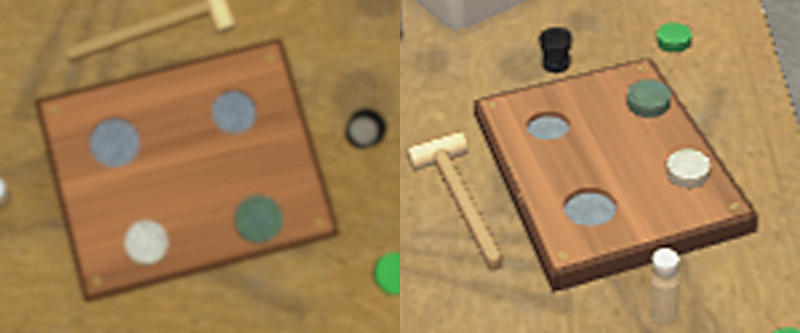

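Of the two discs on the board, the pale one at top (326,259) looks narrower. The dark grey-green one at (376,248) looks wider, at about 48 crop px against 43, so it should be the grinding wheel. I'll check with the wrist camera over the board, to see which is dished.

carry_out:
  rows: [0.34,0.98,1,-0.4,0,0.34,0.98,1,-0.4,0,0.34,0.98,1,-0.4,0,0.34,0.98,1,-0.4,0,0.34,0.98,1,-0.4,0,0.34,0.98,1,-0.4,0]

```text
time: 0.6
tool_pos: [0.339, 0.4241, 0.2937]
tcp_rot: [-0.001, 0.98, -0.197, 0.0]
wrist_force: [0.2, -0.0, 1.2]
grip_width: 0.326
finger_force: 0.0
```

carry_out:
  rows: [0.34,0.98,1,0,0,0.34,0.98,1,0,0,0.34,0.98,1,0,0,0.34,0.98,1,0,0,0.34,0.98,1,0,0,0.34,0.98,1,0,0]

```text
time: 1.1
tool_pos: [0.4164, 0.228, 0.2914]
tcp_rot: [0.0, 0.98, -0.198, -0.0]
wrist_force: [-0.5, -0.3, 0.2]
grip_width: 0.333
finger_force: 0.0
```

carry_out:
  rows: [0.34,0.98,1,0,0.5,0.34,0.98,1,0,0.5,0.34,0.98,1,0,0.9,0.34,0.98,1,0,0.9,0.34,0.98,1,0,1,0.34,0.98,1,0,1,0.34,0.98,1,0,1,0.34,0.98,1,0,1,0.34,0.98,1,0,1,0.34,0.98,1,0,1]

```text
time: 1.93
tool_pos: [0.4935, 0.0378, 0.2909]
tcp_rot: [-0.0, -0.678, 0.735, 0.0]
wrist_force: [-0.6, 0.4, -0.3]
grip_width: 0.332
finger_force: 0.0
```

```bash
python3 - <<'E'
from h import *
s=ctrl.observe();print(s["time"],s["tool_pos"],s["tcp_rot"],s["qpos"],s["grip_width"])
p=ctrl.camera_params("wrist");cv2.imwrite("pics/w1.png",ctrl.read_camera("wrist")[:,:,::-1])
print(p)
for X in[(.432,.045,.03),(.461,-.058,.03),(.528,.08,.02),(.565,-.032,.02)]:print(np.round(proj(p,X)))
E
```

```text
1.9333 [0.4934949 0.0378167 0.2908741] [-3.44903487e-04 -6.77919797e-01  7.35135757e-01  2.20737970e-04] [ 4.74224020e-01  2.23055714e-02 -2.75498268e-01 -2.51969528e-04
 -1.27377524e+00 -5.55087866e-01] 0.3317513054987184
{'vertical_fov': 59.35019879804445, 'cx': 322.81889443854124, 'cy': 194.0576859672908, 'extrinsics': array([[-9.96683550e-01, -7.75790515e-02, -2.45640278e-02,
         4.88371310e-01],
       [ 8.13694925e-02, -9.46593293e-01, -3.11993819e-01,
        -4.31231437e-02],
       [ 9.52040665e-04, -3.12957870e-01,  9.49766532e-01,
         4.33755601e-01],
       [ 0.00000000e+00,  0.00000000e+00,  0.00000000e+00,
         1.00000000e+00]])}
[377. 154.]
[347.  62.]
[299. 186.]
[256.  94.]
```

View pics/w1.png

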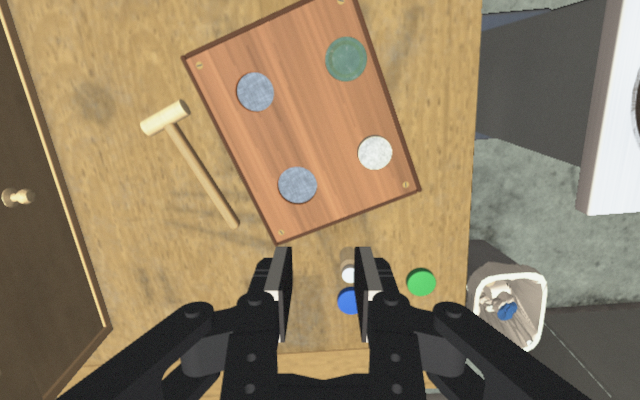

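The wrist view settles it. The dark disc at (347,60) is about 42 px wide with a ring, so it is the dished grinding wheel. The pale disc at (375,153) is about 35 px wide and plain, so it is the felt wheel. The large recess is at (298,185) and the small one at (255,91). Next I'll get fine positions from masks.

```bash
cat >> h.py <<'E'
def disc(img,seed,z,p,win=32,tol=None):
    """segment disc around seed vs wood by saturation (Otsu in a window); returns centre on plane z, diameter mm"""
    x,y=map(int,seed);x0,y0=max(x-win,0),max(y-win,0)
    w=img[y0:y+win,x0:x+win].astype(int)
    m=((w[...,0]-w[...,2])<25).astype(np.uint8)   # R-B small: not wood (img is RGB)
    m=cv2.morphologyEx(m,cv2.MORPH_OPEN,np.ones((3,3),np.uint8))
    cs,_=cv2.findContours(m,cv2.RETR_EXTERNAL,cv2.CHAIN_APPROX_NONE)
    c=max(cs,key=cv2.contourArea);P=np.array([onz(p,(q[0]+x0,q[1]+y0),z)[:2] for q in c[:,0].astype(float)])
    (cx,cy),(a,b),_=cv2.fitEllipse((P*1000).astype(np.float32))
    return np.array([cx,cy])/1000,(round(a,1),round(b,1)),len(P)
E
python3 - <<'E'
from h import *
p=ctrl.camera_params("wrist");im=ctrl.read_camera("wrist")
for k,uv,z in[("grind",(347,60),.032),("felt",(375,153),.032),("big",(298,185),.016),("small",(255,91),.016)]:print(k,disc(im,uv,z,p))
# board from brown mask
hsv=cv2.cvtColor(im,cv2.COLOR_RGB2HSV)
print(hsv[130,310],hsv[130,100],hsv[60,347],hsv[153,375])
# corner estimate by eye on lower/upper edge
for uv in[(183,58),(278,243),(419,188)]:print(onz(p,uv,.02).round(4))
# screws (brass) at z .02, eyeballed
for uv in[(200,65),(281,232),(406,184),(340,2)]:print(onz(p,uv,.02).round(4))
E
```

```text
grind (array([ 0.4626492 , -0.06082354]), (43.2, 43.3), 119)
felt (array([0.43468515, 0.04319434]), (37.1, 37.8), 91)
big (array([0.5299057 , 0.07968581]), (46.2, 47.0), 104)
small (array([ 0.56692212, -0.03476423]), (41.2, 42.0), 106)
[ 13 118 198] [ 19 107 186] [ 79  53 143] [ 50   3 237]
[ 0.6385 -0.078   0.02  ]
[0.5637 0.1544 0.02  ]
[0.3806 0.0958 0.02  ]
[ 0.6214 -0.0692  0.02  ]
[0.5578 0.1392 0.02  ]
[0.3965 0.0892 0.02  ]
[ 0.4624 -0.1173  0.02  ]
```

carry_out:
  rows: [0.34,0.91,0.24,1,0.233,0.34,0.91,0.24,1,0.233,0.34,0.91,0.24,1,0.233,0.34,0.91,0.24,1,0.233,0.34,0.91,0.24,1,0.233,0.34,0.91,0.24,1,0.233,0.34,0.91,0.24,1,0.233]

```text
time: 2.62
tool_pos: [0.446, -0.0966, 0.1398]
tcp_rot: [-0.002, -0.537, 0.844, 0.001]
wrist_force: [0.4, 0.5, 0.2]
grip_width: 0.329
finger_force: 0.0
```

```bash
cat >> h.py <<'E'
def go(xy,z,yaw):
    s=ctrl.observe();q=s["tcp_rot"];d=np.r_[xy,z]-s["tool_pos"]
    y=np.arctan2(2*q[1]*q[2]+2*q[0]*q[3],q[1]**2-q[2]**2+q[0]**2-q[3]**2)
    dy=(yaw-y+np.pi)%(2*np.pi)-np.pi
    print("t",round(s["time"],2),"tcp",s["tool_pos"].round(4),"yaw",round(y,3),"-> units",totool(d).round(3),"turn",round(-dy/(np.pi/2),3))
E
python3 -c "
from h import *
go((.4462,-.0951),.023,-2.018)"
```

```text
t 2.62 tcp [ 0.446  -0.0966  0.1398] yaw -2.009 -> units [-0.011  0.001  0.779] turn 0.006
```

carry_out:
  rows: [0.34,-0.01,0,0.2,0.006,0.34,-0.01,0,0.4,0.006,0.34,-0.01,0,0.6,0.006,0.34,-0.01,0,0.7,0.006,0.34,-0.01,0,0.74,0.006,0.34,-0.01,0,0.76,0.006,0.34,-0.01,0,0.77,0.006,0.34,-0.01,0,0.77,0.006]

```text
time: 3.28
tool_pos: [0.4494, -0.0936, 0.0268]
tcp_rot: [0.001, -0.532, 0.846, -0.0]
wrist_force: [0.2, 0.9, -0.3]
grip_width: 0.328
finger_force: 0.0
```

```bash
python3 - <<'E'
from h import *
go((.530-.4325*.0286,.0797-.9016*.0286),.023,-2.018)
s=ctrl.observe();print(s["wrist_force"])
im=ctrl.read_camera("wrist");p=ctrl.camera_params("wrist");print([np.round(proj(p,X)) for X in((.4626,-.0608,.03),(.53,.08,.02))])
a=im[:,:,::-1];b=ctrl.read_camera("side")[150:250,260:420,::-1]
cv2.imwrite("pics/w2.png",np.hstack([cv2.resize(a,(400,250)),cv2.resize(b,(400,250))]))
E
```

```text
t 3.28 tcp [ 0.4494 -0.0936  0.0268] yaw -2.019 -> units [-1.083  0.016  0.026] turn -0.0
[ 0.20864662  0.94211264 -0.31926225]
[array([331., 332.]), array([329., 520.])]
```

View pics/w2.png

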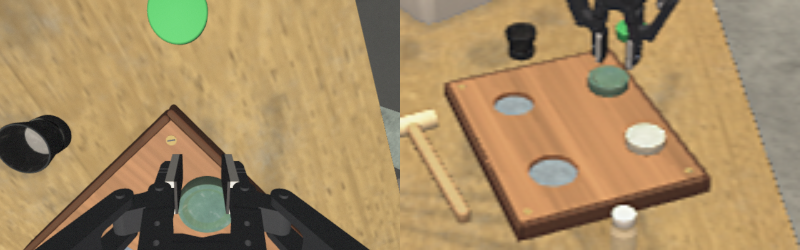

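carry_out:
  rows: [0.34,0,0.01,0.026,0,0.34,-0.04,0.012,0.026,0,0.34,-0.09,0.014,0.026,0,0.34,-0.14,0.016,0.026,0,0.34,-0.2,0.016,0.026,0,0.34,-0.26,0.016,0.026,0,0.34,-0.32,0.016,0.026,0,0.34,-0.38,0.016,0.026,0,0.34,-0.43,0.016,0.026,0,0.34,-0.46,0.016,0.026,0]

```text
time: 4.22
tool_pos: [0.4767, -0.0298, 0.0219]
tcp_rot: [0.0, -0.532, 0.847, -0.0]
wrist_force: [-0.1, 0.1, 0.7]
grip_width: 0.332
finger_force: 0.2
```

```bash
python3 - <<'E'
from h import *
go((.530-.4325*.0286,.0797-.9016*.0286),.023,-2.018)
s=ctrl.observe();print(s["wrist_force"])
im=ctrl.read_camera("wrist");b=ctrl.read_camera("top");p=ctrl.camera_params("top")
d=s["tool_pos"][:2]+np.array([.4325,.9016])*.0286;print("pred",d)
cv2.imwrite("pics/w3.png",np.hstack([cv2.resize(im[:,:,::-1],(400,250)),cv2.resize(b[150:300,230:470,::-1],(400,250))]))
b=ctrl.read_camera("side");uv=proj(ctrl.camera_params("side"),[*d,.032]);print(uv,disc(b,uv,.032,ctrl.camera_params("side"),20))
E
```

```text
t 4.22 tcp [ 0.4767 -0.0298  0.0219] yaw -2.019 -> units [-0.621 -0.004 -0.007] turn -0.001
[-0.06528434  0.09647144  0.72090353]
pred [ 0.48909599 -0.0040053 ]
(np.float64(333.7811198562817), np.float64(192.74880214898153)) (array([ 0.47905466, -0.05078824]), (76.2, 145.9), 142)
```

View pics/w3.png

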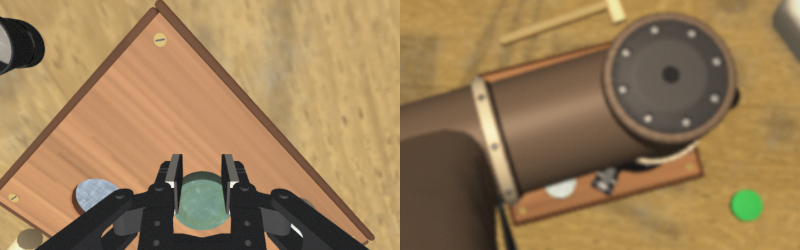

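The grinding wheel is nested in the fork at (203,200) in the scaled wrist view, so I keep pushing.

carry_out:
  rows: [0.34,-0.05,0,-0.007,0,0.34,-0.11,0,-0.007,0,0.34,-0.17,0,-0.007,0,0.34,-0.23,-0.002,-0.007,0,0.34,-0.29,-0.002,-0.007,0,0.34,-0.35,-0.004,-0.007,0,0.34,-0.41,-0.004,-0.007,0,0.34,-0.46,-0.004,-0.007,0,0.34,-0.5,-0.004,-0.007,0,0.34,-0.53,-0.004,-0.007,0]

```text
time: 5.2
tool_pos: [0.5115, 0.0413, 0.0229]
tcp_rot: [-0.0, -0.532, 0.847, -0.0]
wrist_force: [0.2, -0.5, 0.1]
grip_width: 0.33
finger_force: 0.2
```

```bash
python3 - <<'E'
from h import *
go((.530-.4325*.0286,.0797-.9016*.0286),.023,-2.018)
s=ctrl.observe();print(s["wrist_force"])
im=ctrl.read_camera("wrist");b=ctrl.read_camera("side")
cv2.imwrite("pics/w4.png",np.hstack([cv2.resize(im[:,:,::-1],(400,250)),cv2.resize(b[150:250,260:420,::-1],(400,250))]))
E
```

```text
t 5.2 tcp [0.5115 0.0413 0.0229] yaw -2.02 -> units [-0.094 -0.    -0.001] turn -0.001
[ 0.19640937 -0.4952337   0.06744567]
```

View pics/w4.png

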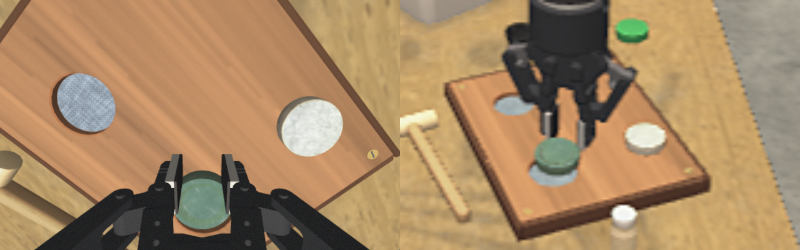

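The side view shows the wheel overlapping the recess mouth, well aligned. I'll push the last 14–17 mm slowly.

carry_out:
  rows: [0.34,-0.02,0,0,0,0.34,-0.035,0,0,0,0.34,-0.05,0,0,0,0.34,-0.06,0,0,0,0.34,-0.07,0,0,0,0.34,-0.08,0,0,0,0.34,-0.09,0,0,0,0.34,-0.1,0,0,0,0.34,-0.105,0,0,0,0.34,-0.105,0,0,0]

```text
time: 6.13
tool_pos: [0.5182, 0.0549, 0.023]
tcp_rot: [0.0, -0.532, 0.847, -0.0]
wrist_force: [0.6, -1.1, -0.8]
grip_width: 0.33
finger_force: 0.0
```

```bash
python3 - <<'E'
from h import *
go((.530-.4325*.0286,.0797-.9016*.0286),.023,-2.018)
s=ctrl.observe();print(s["wrist_force"])
im=ctrl.read_camera("wrist");b=ctrl.read_camera("side")
cv2.imwrite("pics/w5.png",np.hstack([cv2.resize(im[:,:,::-1],(400,250)),cv2.resize(b[150:250,260:420,::-1],(400,250))]))
E
```

```text
t 6.13 tcp [0.5182 0.0549 0.023 ] yaw -2.02 -> units [ 0.007  0.001 -0.   ] turn -0.001
[ 0.5853092  -1.07245175 -0.77701254]
```

View pics/w5.png

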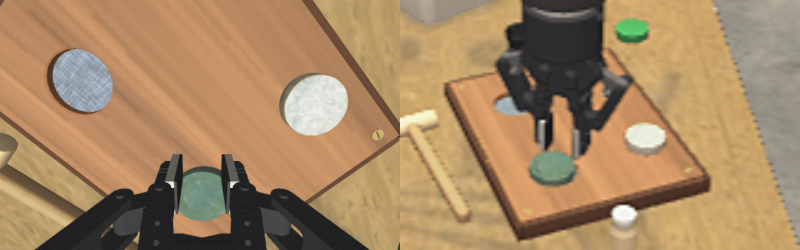

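It looks dropped and flat. I'll retreat, rise and turn towards the felt wheel.

carry_out:
  rows: [0.34,0.05,0,0,0,0.34,0.12,0,0,0,0.34,0.15,0,-0.2,0,0.34,0.15,0,-0.45,0,0.34,0.22,0.2,-0.7,-0.08,0.34,0.29,0.4,-0.8,-0.16,0.34,0.29,0.69,-0.8,-0.24,0.34,0.29,0.69,-0.8,-0.32,0.34,0.29,0.69,-0.8,-0.4,0.34,0.29,0.69,-0.8,-0.48]

```text
time: 7.07
tool_pos: [0.4049, 0.0601, 0.1435]
tcp_rot: [-0.001, 0.807, -0.59, 0.0]
wrist_force: [0.3, -0.6, -0.1]
grip_width: 0.327
finger_force: 0.0
```

carry_out:
  rows: [0.34,0,0,0,-0.08,0.34,0,0,0,-0.16,0.34,0,0,0,-0.24,0.34,0,0,0,-0.32,0.34,0,0,0,-0.4,0.34,0,0,0,-0.467,0.34,0,0,0,-0.467]

```text
time: 7.65
tool_pos: [0.4053, 0.0595, 0.1428]
tcp_rot: [0.0, 0.965, -0.263, -0.0]
wrist_force: [-0.1, 0.4, 0.5]
grip_width: 0.329
finger_force: 0.0
```

```bash
python3 - <<'E'
from h import *
go((.4063,.0600),.023,-.533)
im=ctrl.read_camera("wrist");p=ctrl.camera_params("wrist")
for k,X in dict(grind=(.530,.0797,.025),felt=(.4347,.0432,.032),small=(.5669,-.0348,.016)).items():
    uv=proj(p,X);print(k,np.round(uv))
    try:print(disc(im,uv,X[2],p,60))
    except Exception as e:print(e)
q=ctrl.camera_params("side");b=ctrl.read_camera("side")
for z in(.025,):print("side",disc(b,proj(q,(.530,.0797,z)),z,q,18))
cv2.imwrite("pics/w6.png",np.hstack([cv2.resize(im[:,:,::-1],(400,250)),cv2.resize(b[150:250,260:420,::-1],(400,250))]))
E
```

```text
t 7.65 tcp [0.4053 0.0595 0.1428] yaw -0.532 -> units [ 0.005 -0.006  0.799] turn 0.0
grind [205.  56.]
(array([0.52912958, 0.07728638]), (45.5, 47.4), 200)
felt [321. 148.]
(array([0.43481973, 0.04357251]), (37.8, 37.9), 146)
small [320. -96.]
(array([0.30100534, 0.12505119]), (122.1, 142.3), 556)
side (array([0.52799225, 0.08449048]), (43.8, 48.7), 47)
```

View pics/w6.png

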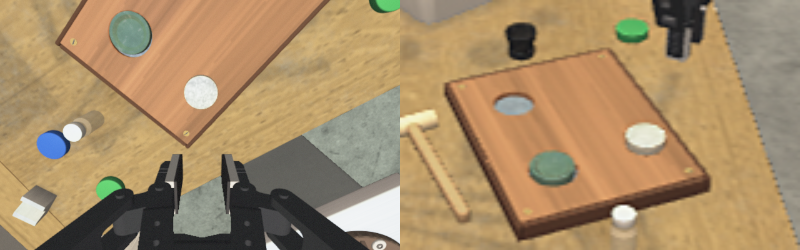

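The grinding wheel sits in the large recess, and the felt wheel is unchanged at (200,92) in the scaled wrist view. I'll descend and push it.

carry_out:
  rows: [0.34,0.005,-0.006,0.2,0,0.34,0.005,-0.006,0.4,0,0.34,0.005,-0.006,0.6,0,0.34,0.005,-0.006,0.72,0,0.34,0.005,-0.006,0.77,0,0.34,0.005,-0.006,0.795,0,0.34,0.005,-0.006,0.799,0,0.34,0.005,-0.006,0.799,0]

```text
time: 8.42
tool_pos: [0.4076, 0.0611, 0.0238]
tcp_rot: [-0.0, 0.964, -0.265, 0.0]
wrist_force: [1.5, 0.8, -0.0]
grip_width: 0.33
finger_force: 0.0
```

```bash
python3 -c "
from h import *
go((.5451,-.0219),.023,-.533);print(ctrl.observe()['wrist_force'])"
```

```text
t 8.42 tcp [0.4076 0.0611 0.0238] yaw -0.537 -> units [1.071 0.006 0.006] turn -0.003
[ 1.52971385  0.84812027 -0.03134467]
```

carry_out:
  rows: [0.34,0.02,0.006,0.006,0,0.34,0.05,0.006,0.006,0,0.34,0.09,0.006,0.006,0,0.34,0.14,0.006,0.006,0,0.34,0.2,0.006,0.006,0,0.34,0.26,0.006,0.006,0,0.34,0.32,0.006,0.006,0,0.34,0.38,0.006,0.006,0,0.34,0.43,0.006,0.006,0,0.34,0.46,0.006,0.006,0]

```text
time: 9.25
tool_pos: [0.4668, 0.0242, 0.0221]
tcp_rot: [0.0, 0.964, -0.265, 0.0]
wrist_force: [-0.2, 1.2, -0.1]
grip_width: 0.327
finger_force: 0.1
```

```bash
python3 - <<'E'
from h import *
go((.5451,-.0219),.023,-.533);s=ctrl.observe();print(s['wrist_force'])
d=s["tool_pos"][:2]+np.array([.861,-.508])*.0253;print("pred",d)
im=ctrl.read_camera("wrist");p=ctrl.camera_params("wrist");uv=proj(p,(*d,.032));print(uv)
b=ctrl.read_camera("side");q=ctrl.camera_params("side");u2=proj(q,(*d,.032));print(u2)
x,y=map(int,u2);w=b[y-20:y+20,x-25:x+25].astype(int)
m=(w.min(2)>170)&(w.max(2)-w.min(2)<40);yy,xx=np.nonzero(m);print(m.sum(),onz(q,(xx.mean()+x-25,yy.mean()+y-20),.030))
cv2.imwrite("pics/w7.png",np.hstack([im[:,:,::-1],b[:,:,::-1]]))
E
```

```text
t 9.25 tcp [0.4668 0.0242 0.0221] yaw -0.537 -> units [ 0.605 -0.003 -0.006] turn -0.003
[-0.1683505   1.22801342 -0.14284247]
pred [0.48861089 0.01130126]
(np.float64(323.1372358652708), np.float64(224.26512558577923))
(np.float64(334.41710651589153), np.float64(196.24458047924452))
70 [ 0.49349766 -0.00845164  0.03      ]
```

carry_out:
  rows: [0.34,0.04,0,-0.006,0,0.34,0.09,0,-0.006,0,0.34,0.15,0,-0.006,0,0.34,0.21,0,-0.006,0,0.34,0.27,-0.002,-0.006,0,0.34,0.33,-0.003,-0.006,0,0.34,0.39,-0.003,-0.006,0,0.34,0.44,-0.003,-0.006,0,0.34,0.48,-0.003,-0.006,0,0.34,0.5,-0.003,-0.006,0]

```text
time: 10.18
tool_pos: [0.5313, -0.0137, 0.023]
tcp_rot: [0.0, 0.964, -0.265, 0.0]
wrist_force: [0.5, -0.1, 0.5]
grip_width: 0.328
finger_force: 0.1
```

```bash
python3 - <<'E'
from h import *
go((.5451,-.0219),.023,-.533);print(ctrl.observe()['wrist_force'])
im=ctrl.read_camera("wrist");b=ctrl.read_camera("side")
cv2.imwrite("pics/w8.png",np.hstack([cv2.resize(im[:,:,::-1],(400,250)),cv2.resize(b[150:250,260:420,::-1],(400,250))]))
E
```

```text
t 10.18 tcp [ 0.5313 -0.0137  0.023 ] yaw -0.537 -> units [ 0.107  0.    -0.   ] turn -0.003
[ 0.51942057 -0.13477977  0.52060602]
```

carry_out:
  rows: [0.34,0.02,0,0,0,0.34,0.04,0,0,0,0.34,0.055,0,0,0,0.34,0.07,0,0,0,0.34,0.08,0,0,0,0.34,0.09,0,0,0,0.34,0.1,0,0,0,0.34,0.11,0,0,0,0.34,0.117,0,0,0,0.34,0.117,0,0,0]

```text
time: 11.12
tool_pos: [0.5458, -0.0222, 0.0231]
tcp_rot: [0.0, 0.964, -0.265, 0.0]
wrist_force: [-0.4, -0.1, 0.1]
grip_width: 0.331
finger_force: 0.0
```

```bash
python3 - <<'E'
from h import *
go((.5451,-.0219),.023,-.533);s=ctrl.observe();print(s['wrist_force'],s['finger_force'])
b=ctrl.read_camera("side");q=ctrl.camera_params("side")
for z in(.025,.032):
    u=proj(q,(.5669,-.0348,z));print(u,disc(b,u,z,q,18))
cv2.imwrite("pics/w9.png",cv2.resize(b[150:250,260:420,::-1],(400,250)))
E
```

```text
t 11.12 tcp [ 0.5458 -0.0222  0.0231] yaw -0.537 -> units [-0.005  0.     0.001] turn -0.002
[-0.36780204 -0.11877671  0.05232129] 0.024351376632694155
(np.float64(303.98193722836004), np.float64(189.005237483573)) (array([ 0.55398114, -0.07560248]), (67.5, 128.8), 93)
(np.float64(303.90572722933183), np.float64(186.88577515587374)) (array([ 0.55313165, -0.07237424]), (67.0, 140.2), 97)
```

carry_out:
  rows: [0.34,-0.04,0,0,0,0.34,-0.1,0,0,0,0.34,-0.16,0,-0.1,0,0.34,-0.2,0,-0.3,0,0.34,-0.35,0,-0.55,0,0.34,-0.5,0,-0.8,0,0.34,-0.6,0,-1,0,0.34,-0.6,0,-1,0,0.34,-0.6,0,-1,0]

```text
time: 11.92
tool_pos: [0.4681, 0.0251, 0.1755]
tcp_rot: [-0.002, 0.964, -0.264, 0.002]
wrist_force: [0.4, -0.0, -0.8]
grip_width: 0.333
finger_force: 0.0
```

```bash
python3 - <<'E'
from h import *
im=ctrl.read_camera("wrist");p=ctrl.camera_params("wrist");q=ctrl.camera_params("side");b=ctrl.read_camera("side")
for k,X in dict(grind=(.530,.0797),felt=(.5669,-.0348)).items():
  for c,i,P,w in(("w",im,p,45),("s",b,q,18)):
    uv=proj(P,(*X,.025))
    try: print(k,c,np.round(uv),disc(i,uv,.025,P,w))
    except Exception as e: print(k,c,uv,e)
cv2.imwrite("pics/w10.png",np.hstack([cv2.resize(im[:,:,::-1],(400,250)),cv2.resize(b[150:250,260:420,::-1],(400,250))]))
E
```

```text
grind w [229. 149.] (array([0.52936414, 0.07600023]), (44.9, 46.0), 153)
grind s [320. 216.] (array([0.52808325, 0.08441486]), (44.4, 48.7), 47)
felt w [324.  32.] (array([ 0.56613776, -0.03522074]), (37.7, 39.3), 176)
felt s [304. 189.] (array([ 0.56463354, -0.03292834]), (33.0, 33.6), 29)
```

View pics/w10.png

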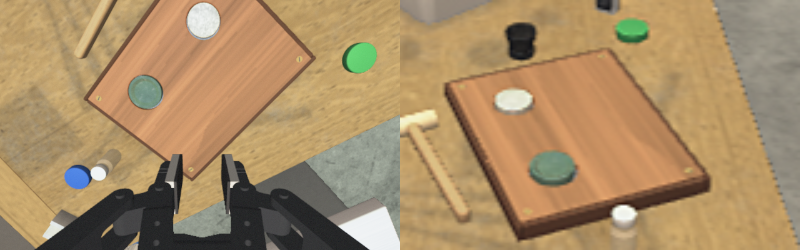

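Both wheels appear seated: grinding wheel at (145,92) and felt wheel at (203,21) in the left half. One numeric height check with both views before handing in.

```bash
python3 - <<'E'
from h import *
im=ctrl.read_camera("wrist");p=ctrl.camera_params("wrist");q=ctrl.camera_params("side");b=ctrl.read_camera("side")
def cen(i,P,X,w,f):
    x,y=map(int,proj(P,X));y0=max(y-w,0);x0=x-w
    a=i[y0:y+w,x0:x+w].astype(int);m=f(a).astype(np.uint8)
    c=max(cv2.findContours(m,0,1)[0],key=cv2.contourArea);(u,v),s,_=cv2.fitEllipse(c);return (u+x0,v+y0),np.round(s,1)
g=lambda a:(a[...,1]>a[...,0]+4)
f=lambda a:(a.min(2)>150)&(np.ptp(a,2)<40)
for k,X,h in(("grind",(.530,.0797,.025),g),("felt",(.5669,-.0348,.025),f)):
    A,sa=cen(im,p,X,45,h);B,sb=cen(b,q,X,20,h)
    print(k,np.round(A,1),sa,np.round(B,1),sb,tri(ray(p,A),ray(q,B)).round(4),onz(p,A,.025).round(4))
E
```

```text
grind [229.4 147. ] [51.4 56.6] [320.6 217.1] [12.7 17.7] [0.5291 0.0783 0.0195] [0.5306 0.0765 0.025 ]
felt [322.4  32.2] [52.5 60.3] [304.9 189.5] [ 7.2 14.2] [ 0.5654 -0.0349  0.0235] [ 0.5661 -0.0348  0.025 ]
```

```bash
python3 -c "
from cell import ctrl
print(ctrl.job_done())"
```

```text
the job is handed in; nothing more can be done
None
```

I pushed the grinding wheel into the large recess and the felt wheel into the small one, where the last camera check showed both dropped in and flat, and handed the job in at about 12 s; no verdict was returned.

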